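Hold the bag clip open over the feeding card

TASK

Squeeze the handles of the big spring clip to take it off the black rail, then bring it, jaws down, over the middle of the top edge of the taller card, so that the card's edge stands between the gaping jaws. Finish while still holding the clip there, squeezed wide open and not touching the card or its stand, so that a second sheet can be slipped in beside it; leave the card stands and everything else where they are.

Things in the scene. Friction and masses are not known exactly. Their poses are not given: they have to be found in the camera images.
- clip: big steel spring clip, peg style, 106 mm tall, about 0.1 kg, upright at the start, handles up, jaws biting down over the rail. Origin on the hinge pin, 140 mm above the shelf at the start; y along the pin and the rail, x across the two halves, z up. This body is the -x half and the other half hinges on it: with the clip spread by q, this frame leans q/2 from the clip's middle plane
- clip_grip (a point): middle of the handles, between them, 30 mm above the pin (on the -x half): centre the pads here and close along x. Handles: two plates 3 mm thick, 26 mm wide (y), 6 to 50 mm above the pin, splayed in a V, over their outer faces 50 mm at the top, 27 mm at the bottom at the start. Squeezed together they spread the jaws; fully squeezed they are parallel, 24 mm over the outer faces, at a stop
- clip_jaw (a joint): spread of the clip in rad: 0 = biting on the 4 mm rail as at the start, -0.07 = shut on nothing, 0.55 = fully spread (handles parallel, at the stop). A spring pulls it shut: squeezing takes about 6 N on each handle to begin and 14 N to spread fully; a grip of 30 N is plenty
- lip_a (a point): lower inner corner of the -x jaw's lip, at its middle, 56 mm below the pin and 2 mm to -x of it at the start (54 mm below when fully spread). Jaws are 40 mm wide (y); the gap between the lips is 4 mm at the start and 34 mm fully spread; fully spread it is about 30 mm at 20 mm above the lips
- lip_b (a point): the same point of the other (+x) jaw's lip, 56 mm below the pin and 2 mm to +x of it at the start
- rack: black clip rail, fixed to the shelf: foot 70 x 200 x 15 mm with an upright plate 4 mm thick (x), 190 mm long (y), top edge 100 mm above the shelf. Origin under the centre of the foot, z up. The big clip bites 16 mm down over its top edge, near one end; the little clip sits near the other
- little_clip: small rigid steel clip sitting over the same rail, 46 mm tall, 20 mm wide, standing 26 mm above the rail; origin at the rail's top edge. Leave it alone
- tall_stand: loose stand (about 0.6 kg) with the taller card: wooden foot 60 x 100 x 20 mm, and in it an upright rigid card 3 mm thick (x), 90 mm wide (y), its top edge 150 mm above the shelf. Origin under the centre of the foot, x is the card's normal, z up
- card_edge (a point): middle of the taller card's top edge, 150 mm above the shelf; axes as the stand's: x the card's normal, y along the edge, z up
- low_stand: loose stand with the lower card: same foot, card 110 mm wide, top edge 85 mm above the shelf. Origin under the centre of the foot. Leave it alone
- canister: closed white fish food canister, 72 mm across, 95 mm tall, origin under its centre. Leave it alone
- scraper: green algae magnet scraper, 85 x 45 x 48 mm, origin under its centre. Leave it alone
- thermometer: glass thermometer lying on two rubber cups, 125 mm long (x), 15 mm high, origin underneath. Leave it alone
- cave: terracotta-coloured ceramic cave ornament, about 95 x 115 x 85 mm, origin underneath. Leave it alone
- conditioner: white bottle of water conditioner, 56 mm across, 130 mm tall, origin under its centre. Leave it alone
Things that resemble listed ones, but are neither listed nor needed, are in the scene too. Leave any green or purple look-alike of the rack alone.

How it is judged (in metres and radians):
On the way:
1. the big clip, squeezed open and held by the fingers, is lifted clear of the rail (at least 20 mm above where it sat) (z of clip in the frame of rack above 0.16 m and contact force between clip and rack below 0.1 N and contact force between the fingers and clip above 2 N and value of joint clip_jaw above 0.2 rad), for 0.2 s.
At the end, for the whole second after the job is handed in: Clip held at rest in the fingers, spread over 0.35 rad; a lip each side of the taller card (3 mm or more from its middle plane), both 8 mm or more below its top edge, within 30 mm of its middle; clip not touching that stand (under 0.3 N), which moved under 15 mm and is upright (value of joint clip_jaw above 0.35 rad and ((x of lip_a in the frame of card_edge below -0.003 m and x of lip_b in the frame of card_edge above 0.003 m) or (x of lip_b in the frame of card_edge below -0.003 m and x of lip_a in the frame of card_edge above 0.003 m)) and z of each of lip_a, lip_b in the frame of card_edge below -0.008 m and y of lip_a in the frame of card_edge between -0.03 and 0.03 m and y of lip_b in the frame of card_edge between -0.03 and 0.03 m and contact force between the fingers and clip above 3 N and contact force between clip and tall_stand below 0.3 N and linear speed of clip below 0.03 m/s and distance of tall_stand from where it was at the start of the episode below 0.015 m and angle between tall_stand's own z axis and vertical below 0.1 rad); the arm keeps its last pose, push and grip.
It fails at once if the taller card's stand is shoved (15 mm) or tipped (distance of tall_stand from where it was at the start of the episode above 0.015 m or angle between tall_stand's own z axis and vertical above 0.2 rad).
It fails at once if another thing on the shelf is moved by more than 20 mm (distance of any of low_stand, little_clip, canister, scraper, thermometer, cave, conditioner from where it was at the start of the episode above 0.02 m).
It also fails if it takes over 35 s, if anything falls off the work surface, if the arm or the gripper's body presses on something with over 40 N, if the wrist force passes 120 N, or if a joint passes its speed limit or range.

ROBOT

A 6-joint arm with a two-finger parallel gripper is mounted at the origin on the work surface. World frame = base frame: x ahead of the robot, y to its left, z up, the work surface at z = 0. Lengths are in mm, angles in rad, forces in N, time in s.
With the tool pointing down it reaches from about 275 to 1000 mm from the base axis. Payload 8.4 kg.
Tool frame: the origin (TCP) lies at the very end of the fingers, on their centre line; the grasp point (between the pads) lies 19 mm behind it; z points along the fingers, y is the line along which they close (so a half turn about z gives the same grasp; the last joint's range is limited). The gripper opens to 85 mm and grips with 20 to 120 N. Pads are 22 mm wide; open, the fingers measure 114 mm over their backs; the gripper's body (76 mm by 85 mm) begins 54 mm behind the grasp point. The pads swing forward as they close: fully open they stand 13 mm farther back than shut.
Start: joints at [-1.141, 0.353, 1.633, -0, 1.155, -0.002], TCP at [261.565, -567.637, 203.081] pointing down, gripper open.
Joint ranges: [-2.63, 2.63], [-0.92, 2.1], [0.06, 2.66], [-1.3, 4.44], [0, 2.69], [-3.02, 3.02]. Speed limits (rad/s): [2.22, 2.22, 2.79, 3.14, 3.14, 3.14].

INTERFACE

Orientations are given as [roll, pitch, yaw] about the fixed x, y, z axes, in that order (R = Rz(yaw) Ry(pitch) Rx(roll)).
In Python, from rig import sensors, grab_frame, camera_params, order gives the robot as it stands. The module is installed in compiled form; this text tells all that it offers.
- The arm moves only by the tool move_arm, never from a script. Its argument "motion" is a list of rows, each a list of 7 numbers: the turn, a rotation vector about the tool's x, y, z in shares of 180 degrees (1.0 is 180 degrees), then the shift along the tool's x, y, z in normalised numbers (1 is 0.5 m), then the finger opening in m, from 0 to 0.0854. A call has 1 to 8 rows; each row is the pose to reach, as a shift and turn from the pose commanded when the call began, along the tool's axes at that moment; what a row does not reach only later rows make up. A row lasts 1/8 s, in which the tool goes at most 62.5 mm and 10.7 degrees, less where a joint would pass 70% of its speed; a pose out of reach is approached as far as the arm can. A call with a gripper value outside its range is refused whole. The fingers move at their own pace and stop on an object; "grip_force" is the grip in N (left out, the last holds). Time passes only in rows, so rows that repeat a pose let the fingers close. It gives the time, the measured TCP pose, the force, the opening and the grip force at its end, in the units of the state.
- sensors.sense(): the state, without advancing time (a new reading comes with each control period).
- grab_frame(name): name is "side" or "top" or "wrist"; returns (picture, depth): 384x512x3 uint8, red, green, blue; 384x512 float32, mm along the optical axis (not along the pixel's ray), 0 where there is no reading.
- camera_params(name): a dict with "camera_matrix" (3x3 intrinsics, pixels), "k1" (the pictures are not rectified: a ray, as slopes to the right and down, at radius r is drawn at 1 + k1 r^2 times it, then the intrinsics apply), "world_from_camera" (4x4, takes a point from camera to world coordinates). Camera axes: x right, y down, z forward; pixel columns grow to the right and rows downward; lengths in mm; the calibration is good to about 2 mm. A picture is of the moment at which its call begins: read the wrist's pose just before it. camera_params takes no time and is no camera call; for the wrist camera it gives the pose at the moment of the call.
- order.sign_off(): hands the job in; it is judged then, once.
The state is a dict: "clock": time; "qpos": joint angles; "qvel": joint speeds; "joint_efforts": joint torques, N m; "eef_pos": TCP position; "tcp_rot": TCP orientation; "contact_force": force on the tool from outside, world axes, zero at the start; "wrist_torque": the same for the moment, N m; "opening": opening from 0.0 (shut) to 1.0 (fully open); "grasp_force": force on a finger pad.
Only numpy, scipy, OpenCV 4.12 (cv2) and the standard library are available. Lean on these libraries where they do the work, as an engineer would, in place of code of your own. Each camera call takes 0.05 s, during which the arm holds its last target. There are 200 camera calls.

## Working session

There is one attempt and no reset: what is moved stays moved. The work goes in short steps, Python scripts to look and compute and a tool call to move; the robot and the scene stay as the last step left them, time stands still between calls to the robot, and variables do not carry over. Pictures are saved under pics/ and viewed, at most 10 in all, crops included, and the job is handed in when it is done.

Besides the shell and the picture viewer there is one more tool, called by a JSON object that holds its "method" and its "body", one argument or row to a line. move_arm: Moves the arm, as the interface text tells. Its arguments: {"type":"object","properties":{"motion":{"type":"array","items":{"type":"array","items":{"type":"number"}}},"grip_force":{"type":"number"}},"required":["motion"]}

```bash
mkdir -p pics; cat > h.py <<'E'
import numpy as np, cv2
from rig import sensors, grab_frame, camera_params, order
def cloud(n):
    P=camera_params(n); im,d=grab_frame(n)
    K=np.array(P["camera_matrix"]);T=np.array(P["world_from_camera"])
    v,u=np.mgrid[0:384,0:512]
    xy=cv2.undistortPoints(np.stack([u,v],-1).reshape(-1,1,2).astype(float),K,np.array([P["k1"],0,0,0.])).reshape(384,512,2)
    c=np.dstack([xy[...,0]*d,xy[...,1]*d,d])
    w=c@T[:3,:3].T+T[:3,3]; w[d==0]=np.nan
    return im,d,w,T
E
python3 - <<'E'
from h import *
print(sensors.sense())
ims=[]
for n in("side","top"):
    im,d,w,T=cloud(n); np.savez(n+".npz",im=im,w=w,T=T); ims.append(im); print(n,T[:3,3],T[:3,2],camera_params(n)["camera_matrix"][0][0])
    cv2.imwrite(f"pics/{n}.png",cv2.resize(im[...,::-1],(800,600)))
E
```

```text
{'clock': 0.0, 'qpos': array([-1.14140212e+00,  3.53673913e-01,  1.63414512e+00,  3.70556092e-05,
        1.15520604e+00, -2.38639247e-03]), 'qvel': array([-0.0001726 , -0.00050208, -0.00050883, -0.0002156 ,  0.00043349,
       -0.00113837]), 'joint_efforts': array([ 1.63551613e-03, -6.05245829e+01, -3.42068553e+01, -4.85299233e-05,
        9.56005213e-03,  7.42062753e-06]), 'eef_pos': array([ 261.3552277 , -567.15095677,  202.34092306]), 'tcp_rot': array([-3.14016031e+00, -3.72981335e-05,  4.31765592e-01]), 'contact_force': array([-0.07446472,  0.3149958 , -0.48226867]), 'wrist_torque': array([-0.04115926,  0.0365294 , -0.05494061]), 'grasp_force': 0.0, 'opening': 1.0010607139850278}
side [157.95509278 892.89002371 786.71512565] [ 0.27459001 -0.77984673 -0.56252947] 457.5303451302572
top [ 419.39119733  -50.75756172 1524.16675926] [ 0.05289791  0.01000572 -0.9985498 ] 450.03887541513194
```

View pics/side.png

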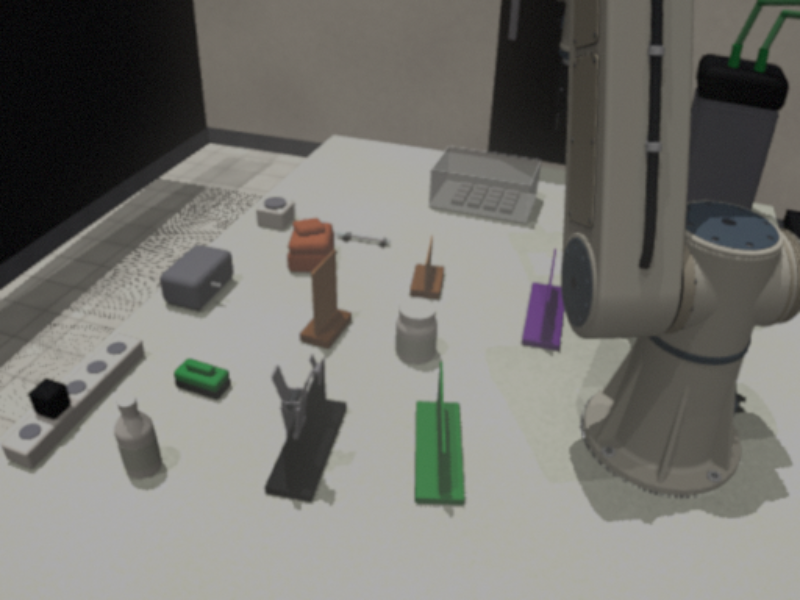

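View pics/top.png

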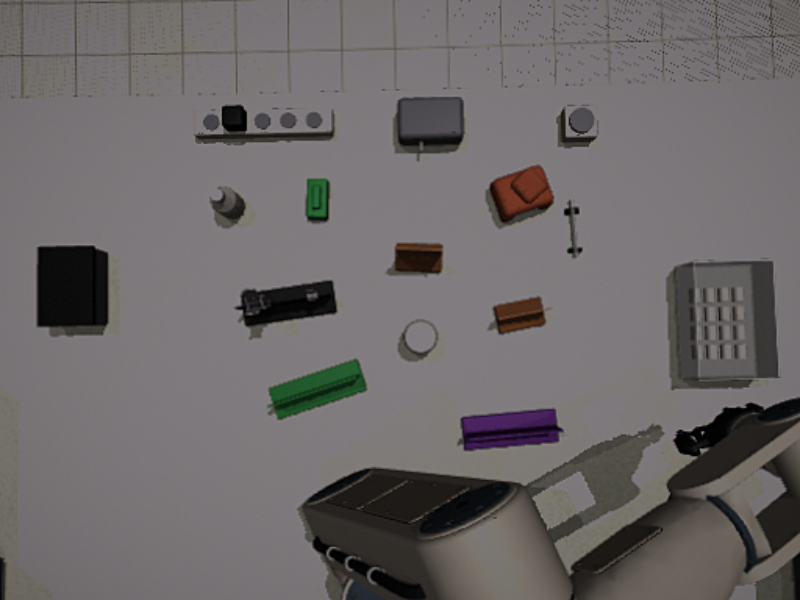

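The side view shows the clip on the black rail at about (300,390) and the taller card at (325,290). In the top view the clip is at (256,302), the little clip at (313,293) and the taller card at (418,257), with the low stand at (520,315).

```bash
python3 - <<'E'
from h import *
def line(p):
    c=np.median(p,0);vx,vy,x,y=cv2.fitLine(p.astype(np.float32),cv2.DIST_HUBER,0,.01,.01).ravel()
    t=(p-[x,y])@[vx,vy]; n=(p-[x,y])@[-vy,vx]
    m=np.array([x,y])+np.array([vx,vy])*(t.min()+t.max())/2
    return "mid",m.round(1),"ang",round(float(np.degrees(np.arctan2(vy,vx))),2),"len",round(np.ptp(t),1),"wid",np.percentile(n,[2,98]).round(1),len(p)
for n,clipbox,cardbox in (("top",(150,217,175,212),(248,288,150,178)),("side",(170,225,222,320),(190,228,155,224))):
    D=np.load(n+".npz");w=D["w"]
    print(n)
    for nm,b,zs in (("rack",clipbox,[(8,20),(92,104),(115,140),(140,160),(160,183),(183,200)]),("card",cardbox,[(12,25),(140,156),(100,140),(144,156)])):
        p=w[b[2]:b[3],b[0]:b[1]].reshape(-1,3);p=p[np.isfinite(p[:,0])]
        print(nm,"zmax",np.percentile(p[:,2],[98,99.5]).round(1))
        for a,c in zs:
            q=p[(p[:,2]>a)&(p[:,2]<c)]
            if len(q)>8: print(a,c,"z",np.median(q[:,2]).round(1),*line(q[:,:2]))
            if len(q)>8 and a in(12,8): r=cv2.minAreaRect(q[:,:2].astype(np.float32));print("  rect",np.round(r[0],1),np.round(r[1],1),round(r[2],2))
E
```

```text
top
rack zmax [164.2 182.9]
8 20 z 13.9 mid [498.9 210.4] ang -78.09 len 205.3 wid [-27.5  45. ] 843
  rect [521.4 215.9] [ 97.6 206.4] 6.96
92 104 z 99.4 mid [508.2 212.4] ang -82.68 len 189.3 wid [-4.6  4.6] 71
115 140 z 128.9 mid [515.8 210.3] ang -83.46 len 139.2 wid [-17.    5.5] 45
140 160 z 146.1 mid [502.6 257.3] ang -82.11 len 38.0 wid [-14.9  15.5] 88
160 183 z 170.7 mid [502.7 256.6] ang 8.68 len 48.8 wid [-10.8  14.2] 44
183 200 z 187.1 mid [502.8 260.3] ang -0.31 len 47.9 wid [-11.1  11.1] 13
card zmax [146.5 152.2]
12 25 z 19.0 mid [590.  -70.6] ang 86.32 len 99.5 wid [-39.   19.4] 348
  rect [599.9 -71.3] [99.3 60.2] 85.97
140 156 z 147.6 mid [599.7 -71.4] ang 86.0 len 89.2 wid [-2.2  1.5] 40
100 140 z 121.9 mid [598.8 -70.2] ang 86.62 len 88.1 wid [-0.5  1.1] 45
144 156 z 149.8 mid [600.1 -71.4] ang 85.69 len 89.2 wid [-1.7  1.9] 32
side
rack zmax [164.7 183.8]
8 20 z 14.9 mid [493.1 213.7] ang -87.45 len 205.5 wid [-25.8  40.9] 1249
  rect [505.8 214.3] [ 71.4 203.5] 6.41
92 104 z 98.9 mid [507.2 213.4] ang -82.32 len 192.6 wid [-8.4  6.6] 182
115 140 z 129.3 mid [510.5 209.8] ang -77.03 len 142.0 wid [-15.7  14.7] 145
140 160 z 146.6 mid [505.7 258.5] ang -56.57 len 40.0 wid [-16.7  14.2] 167
160 183 z 171.9 mid [502.3 264.4] ang -7.36 len 48.5 wid [-15.5  10.6] 93
183 200 z 185.4 mid [501.9 257.2] ang 10.24 len 48.6 wid [-11.6  12.9] 32
card zmax [142.6 148.9]
12 25 z 20.5 mid [ 657.6 -166.5] ang -60.16 len 343.3 wid [-45.9  45. ] 425
  rect [ 651.6 -171.3] [ 97.  345.9] 25.97
140 156 z 146.3 mid [599.5 -67.9] ang 86.82 len 92.1 wid [-4.6  1.9] 64
100 140 z 120.1 mid [599.3 -68.4] ang 86.12 len 95.1 wid [-2.4  1.9] 203
144 156 z 147.4 mid [599.5 -67.9] ang 86.85 len 92.1 wid [-4.7  1.9] 47
```

Careful with the scale: shifts go in shares of 0.5 m and turns go in shares of 180 degrees. That gives: -0.312 m / 0.5 = -0.624, -0.12 m / 0.5 = -0.24, -0.075 rad / 3.1416 = -0.0239.

{"method": "move_arm", "body": {
  "motion": [
    [0,0,-0.0239,0.068,-0.078,-0.04,0.085],
    [0,0,-0.0477,0.136,-0.156,-0.08,0.085],
    [0,0,-0.0716,0.204,-0.234,-0.12,0.085],
    [0,0,-0.0955,0.272,-0.312,-0.16,0.085],
    [0,0,-0.1194,0.34,-0.39,-0.2,0.085],
    [0,0,-0.1432,0.408,-0.468,-0.24,0.085],
    [0,0,-0.1671,0.476,-0.546,-0.24,0.085],
    [0,0,-0.191,0.544,-0.624,-0.24,0.085]
  ]
}}

```text
clock: 1.1
eef_pos: [378.2, -168.9, 323.3]
tcp_rot: [3.141, -0.0, 1.034]
contact_force: [1.0, 0.1, 0.2]
opening: 0.997
grasp_force: 0.0
```

```bash
cat >> h.py <<'E'
from scipy.spatial.transform import Rotation as Ro
def rel(p,yaw):
    s=sensors.sense(); R=Ro.from_euler("xyz",s["tcp_rot"]); G=Ro.from_euler("xyz",[np.pi,0,yaw])
    print("clk",s["clock"],"at",s["eef_pos"].round(1),s["tcp_rot"].round(3),"F",s["contact_force"].round(1),"turn",(R.inv()*G).as_rotvec().round(4),"shift",R.inv().apply(np.array(p)-s["eef_pos"]).round(1))
E
python3 -c "
from h import *
rel([502.5,258.5,300],np.radians(97.2))"
```

```text
clk 1.1 at [ 378.2 -168.9  323.3] [ 3.141 -0.     1.034] F [1.  0.1 0.2] turn [ 7.000e-04  1.000e-04 -6.626e-01] shift [ 430.8 -111.7   23.3]
```

Scaled: 0.431 m / 0.5 = 0.862, 0.378 m / 0.5 = 0.756, -0.6626 rad / 3.1416 = -0.2109.

{"method": "move_arm", "body": {
  "motion": [
    [0,0,-0.0264,0.108,-0.028,0,0.085],
    [0,0,-0.0528,0.216,-0.056,0,0.085],
    [0,0,-0.0793,0.324,-0.084,0,0.085],
    [0,0,-0.1057,0.432,-0.112,0,0.085],
    [0,0,-0.1321,0.54,-0.14,0,0.085],
    [0,0,-0.1592,0.648,-0.168,0.02,0.085],
    [0,0,-0.1846,0.756,-0.196,0.04,0.085],
    [0,0,-0.2109,0.862,-0.224,0.046,0.085]
  ]
}}

```text
clock: 2.1
eef_pos: [502.9, 258.6, 299.1]
tcp_rot: [-3.14, 0.001, 1.697]
contact_force: [0.3, 0.1, 0.3]
opening: 0.994
grasp_force: 0.0
```

{"method": "move_arm", "body": {
  "motion": [
    [0,0,0,0,0,0,0.085],
    [0,0,0,0,0,0,0.085]
  ]
}}

```text
clock: 2.35
eef_pos: [502.7, 256.6, 299.6]
tcp_rot: [-3.14, 0.001, 1.695]
contact_force: [0.7, 0.0, -0.6]
opening: 0.995
grasp_force: 0.0
```

```bash
python3 - <<'E'
from h import *
rel([502.5,258.5,151],np.radians(97.2))
im,d,w,T=cloud("wrist"); print(T[:3,3],T[:3,2])
np.savez("w1.npz",im=im,w=w)
cv2.imwrite("pics/w1.png",im[...,::-1])
c=np.array([502.5,258.5]);x=np.array([np.cos(np.radians(7.2)),np.sin(np.radians(7.2))]);y=np.array([-x[1],x[0]])
p=w.reshape(-1,3);p=p[np.isfinite(p[:,0])]
X=(p[:,:2]-c)@x;Y=(p[:,:2]-c)@y
for a,b in((95,103),(142,150),(150,165),(165,180),(183,195)):
    m=(p[:,2]>a)&(p[:,2]<b)&(abs(X)<40)&(abs(Y)<(160 if a==95 else 30))
    if m.sum()>5:
        print(a,m.sum(),"X",np.percentile(X[m],[1,25,50,75,99]).round(1),"Y",np.percentile(Y[m],[1,50,99]).round(1), "slope",np.polyfit(Y[m],X[m],1).round(3))
E
```

```text
clk 2.35 at [502.7 256.6 299.6] [-3.140e+00  1.000e-03  1.695e+00] F [ 0.7  0.  -0.6] turn [-0.0012  0.0008 -0.0019] shift [  2.    0.3 148.6]
[493.89675773 329.82084514 470.29359163] [ 0.03573983 -0.28824126 -0.95689061]
95 294 X [-4.1 -0.3  1.   2.3  6.5] Y [-136.4  -46.5   48.4] slope [-0.005  0.99 ]
142 442 X [-11.3  -3.6   0.9   4.3  13.2] Y [-18.   -0.6  16.1] slope [0.002 0.808]
150 225 X [-15.4 -13.4  13.   15.1  17.1] Y [-13.5  -0.3  11.9] slope [0.081 1.122]
165 253 X [-19.7 -17.9 -15.2  19.6  21.5] Y [-13.6  -0.2  11.8] slope [0.045 0.826]
183 164 X [-24.  -22.2 -20.4  23.8  25.3] Y [-13.7  -0.9  11.6] slope [0.069 0.559]
```

View pics/w1.png

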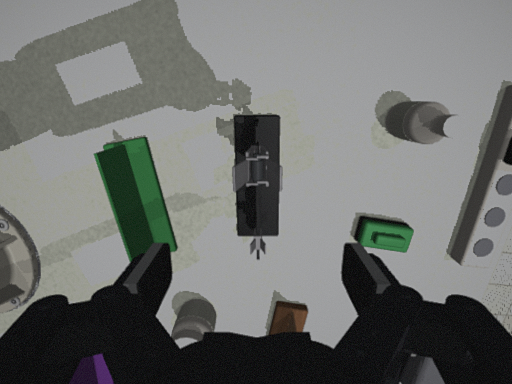

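The wrist view shows the clip's handles at (257,170) centred on the rail. The depth puts it about 1 mm from the estimate, so I'm descending.

Scaled: 0.149 m / 0.5 = 0.298, 0.135 m / 0.5 = 0.27, -0.002 rad / 3.1416 = -0.0006.

{"method": "move_arm", "body": {
  "motion": [
    [0,0,-0.0006,0.002,0.002,0.06,0.085],
    [0,0,-0.0006,0.002,0.002,0.12,0.085],
    [0,0,-0.0006,0.002,0.002,0.18,0.085],
    [0,0,-0.0006,0.002,0.002,0.23,0.085],
    [0,0,-0.0006,0.002,0.002,0.27,0.085],
    [0,0,-0.0006,0.002,0.002,0.298,0.085],
    [0,0,-0.0006,0.002,0.002,0.298,0.085],
    [0,0,-0.0006,0.002,0.002,0.298,0.085]
  ]
}}

```text
clock: 3.4
eef_pos: [504.5, 258.0, 152.0]
tcp_rot: [3.14, -0.0, 1.696]
contact_force: [-0.2, -0.5, 0.9]
opening: 0.994
grasp_force: 0.0
```

{"method": "move_arm", "body": {
  "motion": [
    [0,0,0,0,0,0,0.04],
    [0,0,0,0,0,0,0.03],
    [0,0,0,0,0,0,0.02],
    [0,0,0,0,0,0,0.015],
    [0,0,0,0,0,0,0.015],
    [0,0,0,0,0,0,0.015],
    [0,0,0,0,0,0,0.015],
    [0,0,0,0,0,0,0.015]
  ],
  "grip_force": 35
}}

```text
clock: 4.4
eef_pos: [504.0, 258.0, 151.1]
tcp_rot: [-3.142, 0.0, 1.696]
contact_force: [-0.6, 0.1, -0.7]
opening: 0.247
grasp_force: 34.3
```

{"method": "move_arm", "body": {
  "motion": [
    [0,0,0,0,0,-0.01,0.015],
    [0,0,0,0,0,-0.03,0.015],
    [0,0,0,0,0,-0.06,0.015],
    [0,0,0,0,0,-0.1,0.015],
    [0,0,0,0,0,-0.15,0.015],
    [0,0,0,0,0,-0.2,0.015],
    [0,0,0,0,0,-0.26,0.015],
    [0,0,0,0,0,-0.3,0.015]
  ]
}}

```text
clock: 5.4
eef_pos: [504.4, 258.3, 303.9]
tcp_rot: [3.139, -0.001, 1.696]
contact_force: [-0.6, -0.1, -0.8]
opening: 0.249
grasp_force: 34.3
```

```bash
python3 - <<'E'
from h import *
s=sensors.sense();print(s["opening"],s["grasp_force"])
rel([599.8,-70,290],np.radians(86.2))
im,d,w,T=cloud("side"); np.savez("s2.npz",im=im,w=w)
# project the TCP to crop
P=camera_params("side");K=np.array(P["camera_matrix"]);c=np.linalg.inv(T)@np.r_[s["eef_pos"],1]
u,v=(K@(c[:3]/c[2]))[:2].astype(int);print(u,v)
cv2.imwrite("pics/s2.png",cv2.resize(im[max(v-70,0):v+70,max(u-90,0):u+90,::-1],None,fx=4,fy=4))
E
```

```text
0.24865163517882408 34.29774183779955
clk 5.4 at [504.4 258.3 303.9] [ 3.139e+00 -1.000e-03  1.696e+00] F [-0.6 -0.1 -0.8] turn [ 0.0024 -0.0012  0.1919] shift [-337.6   53.5   13.8]
181 189
```

View pics/s2.png

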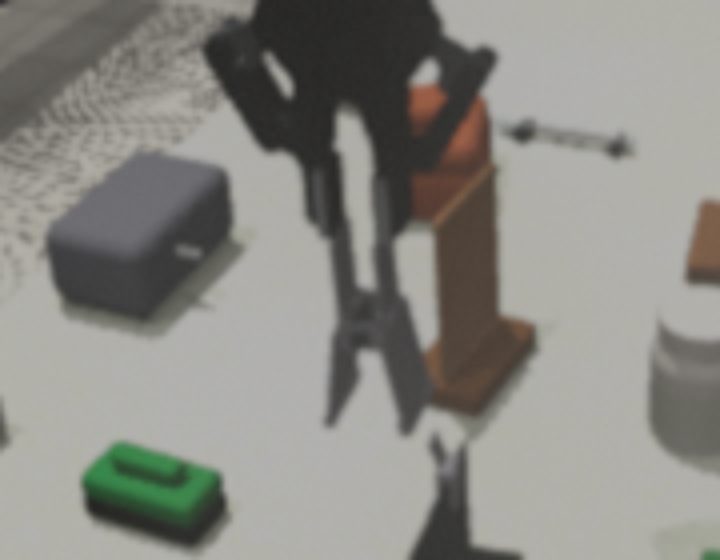

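The clip hangs upright in the fingers with its jaws gaping at (330–410,425), clear of the rail. Next I carry it over the card.

Scaled: -0.3375 m / 0.5 = -0.675, -0.31 m / 0.5 = -0.62, 0.192 rad / 3.1416 = 0.0611.

{"method": "move_arm", "body": {
  "motion": [
    [0,0,0.0064,-0.05,0.008,0,0.015],
    [0,0,0.0143,-0.14,0.022,0,0.015],
    [0,0,0.0239,-0.24,0.038,0,0.015],
    [0,0,0.0334,-0.34,0.054,0,0.015],
    [0,0,0.043,-0.44,0.07,0,0.015],
    [0,0,0.0509,-0.54,0.086,0,0.015],
    [0,0,0.0573,-0.62,0.098,0.01,0.015],
    [0,0,0.0611,-0.675,0.107,0.02,0.015]
  ]
}}

```text
clock: 6.45
eef_pos: [599.6, -72.0, 291.3]
tcp_rot: [3.141, 0.0, 1.503]
contact_force: [0.1, 0.6, -1.3]
opening: 0.248
grasp_force: 34.3
```

{"method": "move_arm", "body": {
  "motion": [
    [0,0,0,0,0,0,0.015],
    [0,0,0,0,0,0,0.015],
    [0,0,0,0,0,0,0.015]
  ]
}}

```text
clock: 6.82
eef_pos: [599.3, -69.1, 291.5]
tcp_rot: [3.141, -0.0, 1.505]
contact_force: [-0.2, 0.5, -0.5]
opening: 0.251
grasp_force: 34.3
```

```bash
python3 - <<'E'
from h import *
rel([599.8,-70,198],np.radians(86.2))
c=np.array([599.8,-70]);a=np.radians(-3.8);x=np.array([np.cos(a),np.sin(a)]);y=np.array([-x[1],x[0]])
for n in("side","wrist"):
    im,d,w,T=cloud(n)
    p=w.reshape(-1,3);p=p[np.isfinite(p[:,0])];X=(p[:,:2]-c)@x;Y=(p[:,:2]-c)@y
    for lo,hi in((100,140),(140,156),(200,221),(221,228),(228,240),(240,265),(265,280),(280,300)):
        m=(p[:,2]>lo)&(p[:,2]<hi)&(abs(X)<45)&(abs(Y)<60)
        if m.sum()>8: print(n,lo,m.sum(),"X",np.percentile(X[m],[1,10,50,90,99]).round(1),"Y",np.percentile(Y[m],[1,50,99]).round(1),"zmin",p[m,2].min().round(1))
    cv2.imwrite(f"pics/{n}3.png",im[...,::-1] if n=="wrist" else cv2.resize(im[110:240,130:300,::-1],None,fx=4,fy=4))
E
```

```text
clk 6.825 at [599.3 -69.1 291.5] [ 3.141 -0.     1.505] F [-0.2  0.5 -0.5] turn [ 0.0004 -0.0002  0.001 ] shift [-0.8  0.6 93.5]
side 100 205 X [-3.1 -1.8 -0.5  1.1  2.6] Y [-40.    6.   49.2] zmin 100.1
side 140 65 X [-3.3 -1.7 -0.6  1.4  2.6] Y [-40.4   1.6  46. ] zmin 140.2
side 200 18 X [-26.8 -26.5  11.5  15.   17.3] Y [-20.1   6.3  24.2] zmin 215.3
side 221 58 X [-27.4 -26.2 -21.3  14.4  16.1] Y [-18.3   4.3  23. ] zmin 221.0
side 228 71 X [-25.1 -24.1 -20.2  14.   15.7] Y [-19.2   4.2  22.8] zmin 228.3
side 240 130 X [-21.5 -20.  -17.   11.9  12.8] Y [-19.4   7.   22.9] zmin 240.1
side 265 115 X [-16.8 -15.9  -6.    8.6  10.1] Y [-19.2  12.3  23.2] zmin 265.1
side 280 83 X [-14.9 -13.8  -9.4   8.9  10. ] Y [-13.7   3.5  18. ] zmin 280.2
wrist 140 170 X [0.5 0.6 1.7 2.8 2.9] Y [-15.1  16.1  45.6] zmin 147.9
wrist 200 39 X [-26.2 -25.9  18.1  19.7  19.9] Y [-18.9  -0.2  20.4] zmin 217.6
wrist 221 225 X [-25.9 -25.4 -19.3  18.7  19.4] Y [-19.    5.3  20.5] zmin 221.0
wrist 228 134 X [-23.8 -23.2 -21.4  16.8  17.4] Y [-19.2   6.8  20.4] zmin 228.0
wrist 240 307 X [-20.7 -19.8 -16.8  14.9  15.6] Y [-17.9   9.6  20.5] zmin 240.0
wrist 265 1343 X [-15.6 -10.3  -1.7   6.6  12. ] Y [-15.9   5.5  20.2] zmin 265.1
wrist 280 305 X [-12.7 -11.3   5.7   9.1  10.6] Y [-16.1  12.4  17.1] zmin 280.0
```

View pics/side3.png

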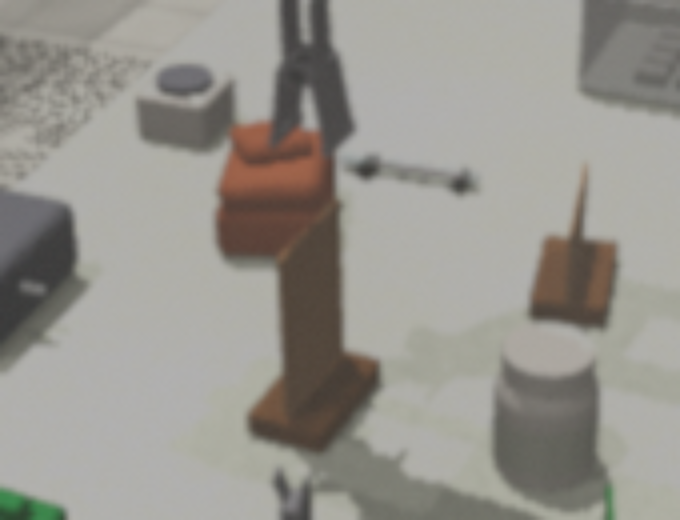

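The jaws are above the card but sit about 4.7 mm to its −x side, with the lips at z of about 216. I shift across and then lower 87 mm.

Scaled: 0.055 m / 0.5 = 0.11, 0.045 m / 0.5 = 0.09.

{"method": "move_arm", "body": {
  "motion": [
    [0,0,0,0,0.0094,0,0.015],
    [0,0,0,0,0.0094,0.03,0.015],
    [0,0,0,0,0.0094,0.06,0.015],
    [0,0,0,0,0.0094,0.09,0.015],
    [0,0,0,0,0.0094,0.11,0.015],
    [0,0,0,0,0.0094,0.11,0.015],
    [0,0,0,0,0.0094,0.11,0.015]
  ]
}}

```text
clock: 7.8
eef_pos: [604.4, -70.5, 236.5]
tcp_rot: [3.141, 0.0, 1.504]
contact_force: [-1.2, -0.6, -1.0]
opening: 0.248
grasp_force: 34.3
```

```bash
cat > m.py <<'E'
from h import *
s=sensors.sense();print(s["clock"],s["eef_pos"].round(1),s["contact_force"].round(1),s["opening"],s["grasp_force"])
c=np.array([599.8,-70]);a=np.radians(-3.8);x=np.array([np.cos(a),np.sin(a)]);y=np.array([-x[1],x[0]])
z=s["eef_pos"][2]
for n in("side","wrist"):
    im,d,w,T=cloud(n)
    p=w.reshape(-1,3);ok=np.isfinite(p[:,0]);p=p[ok];col=im.reshape(-1,3)[ok].astype(int);brown=col[:,0]-col[:,2]>0.25*col[:,0]
    X=(p[:,:2]-c)@x;Y=(p[:,:2]-c)@y
    for nm,lo,hi,b in(("card",140,158,1),("lip",z-80,z-69,0),("jaw",z-69,z-60,0),("hand",z-11,z+5,0)):
        m=(p[:,2]>lo)&(p[:,2]<hi)&(abs(X)<45)&(abs(Y)<60)&(brown==b)
        if m.sum()>4: print(n,nm,m.sum(),"X",np.percentile(X[m],[1,10,50,90,99]).round(1),"Y",np.percentile(Y[m],[1,50,99]).round(1),"z",np.percentile(p[m,2],[1,50,99]).round(1))
    im3=cv2.resize(im[130:230,160:280,::-1],None,fx=5,fy=5) if n=="side" else im[...,::-1]
    import sys; cv2.imwrite(f"pics/{n}{sys.argv[1]}.png",im3)
E
python3 m.py 4
```

```text
7.8 [604.4 -70.5 236.5] [-1.2 -0.6 -1. ] 0.2482846023802054 34.338979565072805
side card 32 X [-2.4 -2.  -0.6  1.1  2.2] Y [-8.2 20.5 41.3] z [140.8 146.5 151.6]
side lip 18 X [-21.7 -20.7  17.2  19.3  21.7] Y [-16.1   0.2  21.6] z [162.4 165.9 167.1]
side jaw 63 X [-22.9 -20.7 -17.2  18.6  21. ] Y [-20.1   4.5  21.2] z [167.5 171.2 176.3]
side hand 58 X [-9.7 -8.9 -6.3 13.5 14.7] Y [-13.9   3.1  15.3] z [226.  233.4 241. ]
wrist card 168 X [-0.3  0.4  1.3  2.2  3. ] Y [-0.9 23.4 45.6] z [142.5 150.  151.4]
wrist lip 65 X [-20.8 -20.6  24.2  24.9  25.2] Y [-20.3   3.5  19.5] z [163.7 166.4 167.4]
wrist jaw 253 X [-20.4 -19.6 -16.3  23.5  24.2] Y [-20.3   3.5  19.4] z [167.5 171.8 176. ]
wrist hand 245 X [-7.5 -6.1 11.9 14.1 15.8] Y [-17.   11.5  16.1] z [225.5 231.7 241.3]
```

View pics/wrist4.png

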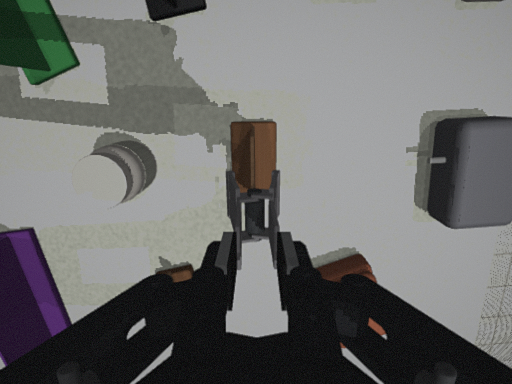

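The wrist view shows the card top at (252,150) centred between the jaw edges (230 and 277), agreeing with the depth to within 1 mm. I lower another 32 mm.

Scaled: 0.032 m / 0.5 = 0.064, 0.024 m / 0.5 = 0.048.

{"method": "move_arm", "body": {
  "motion": [
    [0,0,0,0,-0.001,0.016,0.015],
    [0,0,0,0,-0.001,0.032,0.015],
    [0,0,0,0,-0.001,0.048,0.015],
    [0,0,0,0,-0.001,0.064,0.015],
    [0,0,0,0,-0.001,0.064,0.015],
    [0,0,0,0,-0.001,0.064,0.015],
    [0,0,0,0,-0.001,0.064,0.015]
  ]
}}

```text
clock: 8.78
eef_pos: [603.7, -70.4, 204.4]
tcp_rot: [3.141, 0.0, 1.504]
contact_force: [-0.3, 0.1, -1.1]
opening: 0.247
grasp_force: 34.3
```

```bash
python3 m.py 5
```

```text
8.775 [603.7 -70.4 204.4] [-0.3  0.1 -1.1] 0.2468672303892051 34.338563941419125
side card 27 X [-2.8 -2.1 -0.3  0.4  2.3] Y [ 6.6 25.3 43.5] z [140.7 146.2 152.4]
side lip 32 X [-22.7 -21.6  -0.2  18.7  22.3] Y [-16.1   9.9  48.8] z [125.4 132.9 135. ]
side jaw 68 X [-23.4 -21.1  -9.   19.3  21.1] Y [-20.6   4.3  47.3] z [135.7 139.1 143.6]
side hand 53 X [-10.   -9.5  -7.3  13.9  15.1] Y [-11.8   2.4  14.9] z [193.9 203.1 208.8]
wrist card 211 X [0.2 0.2 1.6 2.6 2.6] Y [-43.2  26.5  45.6] z [141.1 150.  151.4]
wrist lip 71 X [-21.6 -21.3  23.4  24.2  24.4] Y [-20.1   2.2  19.3] z [130.8 134.1 135.3]
wrist jaw 257 X [-21.  -20.2 -16.8  22.7  23.5] Y [-20.2   4.4  19.5] z [135.6 139.7 144.2]
wrist hand 232 X [-8.1 -6.7 12.1 13.5 15.1] Y [-17.2  10.1  15.4] z [193.4 199.8 209.3]
```

View pics/side5.png

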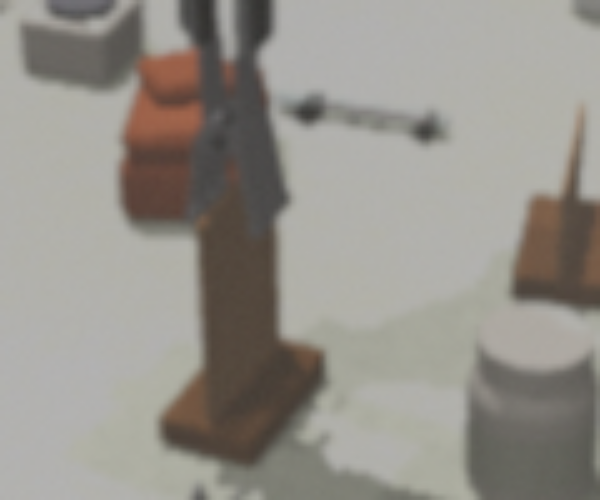

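The side view shows the card's top edge between the open jaws at (205–280,200). The lips are about 17 mm below the edge, centred to within 1 mm, and no contact force shows, so I'm handing in.

```bash
python3 -c "
from rig import order
print(order.sign_off())"
```

```text
the job is handed in; nothing more can be done
None
```

The job is handed in at 8.8 s on the robot's clock: the clip is held squeezed wide open over the middle of the taller card's edge, with the lips about 17 mm below it and no sign of contact, but sign-off did not report whether it passed.

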